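# Mesh a mixing stem with the drive hub and hold it down

## Task

First set the speed lever of the bench mixer drive to idle, which is straight up, and leave it there. Then lift the mixing stem out of its stand by its square grip, turn it so that its four keys mesh with the cross slot of the drive hub, slide it fully home until its collar is flush on the hub, and keep it pressed there against the spring: finish while still gripping and pressing the stem. Do not disturb the small bottle, the small beaker and the timer standing nearby.

Things in the scene. Friction and masses are not known exactly. Their poses are not given: they have to be found in the camera images.
- drive_unit: grey bench mixer drive, a flat box 150 (x) x 240 (y) x 60 mm high, fixed to the worktop; origin at the centre of its underside, z up. Its position and yaw vary. On its top stand the drive hub (centre 65 mm to the box's -y side) and the speed lever (65 mm to its +y side)
- speed_lever (a joint): angle of the speed lever about a hinge along the drive unit's y axis, rad: 0 = straight up (idle, beside the one long tick mark), positive = leaning to the drive unit's -x (towards the robot), limits +-1.15. Starts at 0.5 to 1.05 and stays where it is left (about 2 N at the knob)
- lever_hinge (a point): point on the hinge of the speed lever, 68 mm above the worktop; x, y, z axes of the drive unit. Two cheeks 10 mm high run along the lever's foot
- lever_knob (a point): centre of the grey ball knob, 22 mm in diameter, on the lever's end, 75 mm from the hinge; the bar below it is 8 mm thick. The knob can be pinched from above along the drive unit's y and carried along the arc without turning the gripper
- hub_mouth (a point): centre of the top face of the drive hub, a steel cup 54 mm wide, 34 mm high, its mouth 94 mm above the worktop. A cross slot is open at its top: two slots 10.5 mm wide and 41 mm long along this frame's x and y (z up), so the stem fits in four turns 90 degrees apart. The hub stands turned up to 0.75 rad either way in the drive unit; a brake holds it (0.5 N m)
- spring_seat (a joint): how far the spring seat in the hub is pressed down, m: 0 = up (12 mm below the mouth), 0.012 with the stem home, end stop 0.014. The spring pushes up with 7 N at 0 and 13 N at 0.012 and lifts the stem again when it is let go
- stem: mixing stem of steel, 121 mm long, 0.10 to 0.21 kg, upright in the stand, keys hidden in it; origin at its lower tip's centre, z up. From below: cross of four keys, bars 8 mm wide, 36 mm over all, along its x and y, 24 mm high with V-shaped lower edges 4 mm high; collar 44 mm wide at 24 to 30 mm; shaft 16 mm thick; grip 26 mm square at 78 to 118 mm, in line with the keys
- stem_collar (a point): centre of the underside of the stem's collar, 24 mm above its tip; axes of the stem. Flush with hub_mouth when the stem is home
- stem_grip (a point): centre of the stem's square grey grip, 98 mm above its tip; axes of the stem (x and y are normal to the flat sides)
- stem_stand: grey square block 76 x 76 x 34 mm, fixed, origin at the centre of its underside; a round hole 39 mm wide and 27 mm deep in its top holds the stem upright, at any turn, the collar resting on the block's top (stem tip 10 mm above the worktop)
- cal_bottle: bystander: white round bottle with a screw cap, 45 mm in diameter, 83 mm high, behind the work; origin at its underside
- small_beaker: bystander: clear small beaker, 71 mm in diameter and high, on the left; origin at its underside
- timer: bystander: flat white timer 54 x 66 x 22 mm, near the front edge; origin at its underside
Mind the look-alikes: they are no part of the job. What is shaped like the stem but turquoise or yellow is not meant.

How it is judged (in metres and radians):
On the way, in this order (a step that is already met when the one before it is completed fails the run):
1. the speed lever stands straight up (within 0.12 rad) (value of joint speed_lever between -0.12 and 0.12 rad), for 0.3 s.
2. the stem is lifted out of the stand, its tip more than 45 mm above the worktop, held by the fingers (height (world z) of stem above 0.045 m and contact force between the fingers and stem above 1 N), for 0.2 s.
3. the keys are meshed: at least 8 mm deep in the slot, over the hub's centre (z of stem_collar in the frame of hub_mouth below 0.016 m and horizontal distance between stem_collar and hub_mouth below 0.006 m), for 0.1 s.
At the end, for the whole second after the job is handed in: Speed lever upright within 0.12 rad; stem upright (0.08 rad) in the hub, keys in line (0.12 rad), collar flush on the hub (3 mm; 4 mm off centre at most), spring seat down over 9 mm, over 5 N between stem and drive, stem at rest and still held by the fingers (over 2 N) (all of step 1 and z of stem_collar in the frame of hub_mouth below 0.003 m and horizontal distance between stem_collar and hub_mouth below 0.004 m and angle between stem's own z axis and vertical below 0.08 rad and (angle between the x axis of stem and the x axis of hub_mouth, either way round below 0.12 rad or angle between the x axis of stem and the x axis of hub_mouth, either way round above 1.45 rad) and value of joint spring_seat above 0.009 m and contact force between stem and drive_unit above 5 N and contact force between the fingers and stem above 2 N and linear speed of stem below 0.02 m/s); the arm keeps its last pose, push and grip.
It fails at once if the stem's keys enter the hub while the speed lever is not at idle (z of stem_collar in the frame of hub_mouth below 0.018 m and horizontal distance between stem_collar and hub_mouth below 0.01 m and not (value of joint speed_lever between -0.12 and 0.12 rad)).
It fails at once if the small bottle, the small beaker or the timer is shifted by more than 30 mm or tipped (distance of any of cal_bottle, small_beaker, timer from where it was at the start of the episode above 0.03 m or angle between any of cal_bottle, small_beaker, timer's own z axis and vertical above 0.4 rad).
It also fails if it takes over 54 s, if anything falls off the work surface, if the arm or the gripper's body presses on something with over 40 N, if the wrist force passes 120 N, or if a joint passes its speed limit or range.

## Robot

A 7-joint arm with a two-finger parallel gripper is mounted at the origin on a cart in front of the work surface, level with it; the furniture and walls round the work are solid. World frame = base frame: x ahead of the robot, y to its left, z up, the work surface at z = 0. Lengths are in m, angles in degrees, forces in N, time in s.
With the tool pointing down it reaches from about 0.425 to 0.875 m from the base axis. Payload 4.7 kg.
Tool frame: the origin (TCP) lies at the very end of the fingers, on their centre line; the grasp point (between the pads) lies 19 mm behind it (env.grasp_offset is the distance from the TCP to the grasp point, in m); z points along the fingers, y is the line along which they close (so a half turn about z gives the same grasp; the last joint's range is limited). The gripper opens to 87 mm and grips with 3 to 60 N. Pads are 19 mm wide; open, the fingers measure 117 mm over their backs; the gripper's body (75 mm by 190 mm) begins 51 mm behind the grasp point.
Start: joints at [-65.254, 18.392, -4.016, 83.108, 1.295, 78.541, -3.26], TCP at [0.264, 0.594, 0.223] pointing down, gripper open.
Joint ranges: [-163.93, 163.93], [-17.29, 119.83], [-79.2, 71.16], [3.27, 140.29], [-89.18, 269.18], [5.43, 117.66], [-154.24, 154.24]. Speed limits (degrees/s): [147.25, 147.25, 180, 180, 180, 180, 180].

## Interface

Orientations are given as [roll, pitch, yaw] about the fixed x, y, z axes, in that order (R = Rz(yaw) Ry(pitch) Rx(roll)).
In Python, from cell import env gives the robot as it stands. The module is installed in compiled form; this text tells all that it offers.
- The arm moves only by the tool drive_tool, never from a script. Its argument "moves" is one flat list of numbers, 5 for each row, row after row: the shift along the tool's x, y, z in units of 40 mm (1.0 is 40 mm), then the turn about the tool's z in units of 10 degrees (1.0 is 10 degrees), then the finger opening in mm, from 0 to 87. A call has 1 to 5 rows; each row is the pose to reach, as a shift and turn from the pose commanded when the call began, along the tool's axes at that moment; what a row does not reach only later rows make up. A row lasts 1/8 s, in which the tool goes at most 62.5 mm and 10.7 degrees, less where a joint would pass 70% of its speed; a pose out of reach is approached as far as the arm can. A call with a gripper value outside its range is refused whole. The fingers move at their own pace and stop on an object; "squeeze" is the grip in N (left out, the last holds). Time passes only in rows, so rows that repeat a pose let the fingers close. It gives the time, the measured TCP pose, the force, the opening and the grip force at its end, in the units of the state.
- env.get_obs(): the state, without advancing time (a new reading comes with each control period).
- env.read_camera(name): name is "scene" or "top"; returns (picture, depth): 420x560x3 uint8, red, green, blue; 420x560 float32, m along the optical axis (not along the pixel's ray), 0 where there is no reading.
- env.camera_model(name): a dict with "K" (3x3 intrinsics, pixels), "k1" (the pictures are not rectified: a ray, as slopes to the right and down, at radius r is drawn at 1 + k1 r^2 times it, then the intrinsics apply), "rvec" (rotation vector, rad) and "tvec" (3), from world to camera coordinates, as OpenCV has them. Camera axes: x right, y down, z forward; pixel columns grow to the right and rows downward; lengths in m; the calibration is good to about 2 mm. A picture is of the moment at which its call begins. camera_model takes no time and is no camera call.
- env.sign_off(): hands the job in; it is judged then, once.
The state is a dict: "time_s": time; "qpos": joint angles; "joint_velocities": joint speeds; "effort": joint torques, N m; "tool_pos": TCP position; "tool_rot": TCP orientation; "force": force on the tool from outside, world axes, zero at the start; "wrist_torque": the same for the moment, N m; "grip_width": finger opening in m; "grasp_force": force on a finger pad.
Only numpy, scipy, OpenCV 4.12 (cv2) and the standard library are available. Lean on these libraries where they do the work, as an engineer would, in place of code of your own. Each camera call takes 0.05 s, during which the arm holds its last target. There are 200 camera calls.

## Working session

There is one attempt and no reset: what is moved stays moved. The work goes in short steps, Python scripts to look and compute and a tool call to move; the robot and the scene stay as the last step left them, time stands still between calls to the robot, and variables do not carry over. Pictures are saved under pics/ and viewed, at most 10 in all, crops included, and the job is handed in when it is done.

Besides the shell and the picture viewer there is one more tool, called by a JSON object that holds its "op" and its "data". drive_tool: Moves the arm, as the interface text tells. Its arguments: {"type":"object","properties":{"moves":{"type":"array","items":{"type":"number"}},"squeeze":{"type":"number"}},"required":["moves"]}

```bash
mkdir -p pics; cat > h.py <<'E'
import numpy as np, cv2
from scipy.spatial.transform import Rotation as Ro
from cell import env
def grab(n,f=None):
    p,d=env.read_camera(n); np.savez(f'/tmp/{n}.npz',p=p,d=d)
    if f: cv2.imwrite('pics/'+f,cv2.cvtColor(p,cv2.COLOR_RGB2BGR))
    return p,d
def world(n,d):
    """HxWx3 world points of a depth image"""
    m=env.camera_model(n);K=np.array(m['K'],float);h,w=d.shape
    u,v=np.meshgrid(np.arange(w),np.arange(h))
    a=np.stack([(u-K[0,2])/K[0,0],(v-K[1,2])/K[1,1]],-1); s=a.copy()
    for _ in range(15): s=a/(1+m['k1']*(s**2).sum(-1,keepdims=True))
    P=np.dstack([s*d[...,None],d])
    R=cv2.Rodrigues(np.array(m['rvec'],float))[0]
    W=(P-np.array(m['tvec']).ravel())@R
    W[d==0]=np.nan
    return W
def load(n):
    z=np.load(f'/tmp/{n}.npz');return z['p'],z['d'],world(n,z['d'])
def crop(p,x0,y0,x1,y1,k,f):
    cv2.imwrite('pics/'+f,cv2.cvtColor(cv2.resize(p[y0:y1,x0:x1],None,fx=k,fy=k,interpolation=cv2.INTER_CUBIC),cv2.COLOR_RGB2BGR))
E
python3 - <<'E'
from h import *
a,_=grab('scene');b,_=grab('top')
cv2.imwrite('pics/s.png',a[...,::-1]);cv2.imwrite('pics/t.png',b[...,::-1])
o=env.get_obs();print(o['tool_pos'],o['tool_rot'],o['time_s'],env.grasp_offset)
E
```

```text
[0.26359549 0.59360115 0.22156246] [-1.79899189e+02  5.66300102e-03  1.56061489e+02] 0.1 0.0187
```

View pics/s.png

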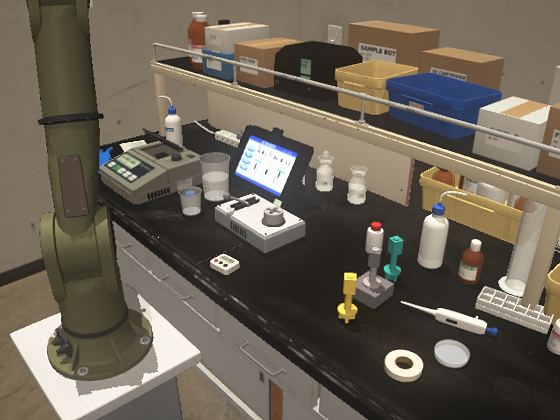

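View pics/t.png

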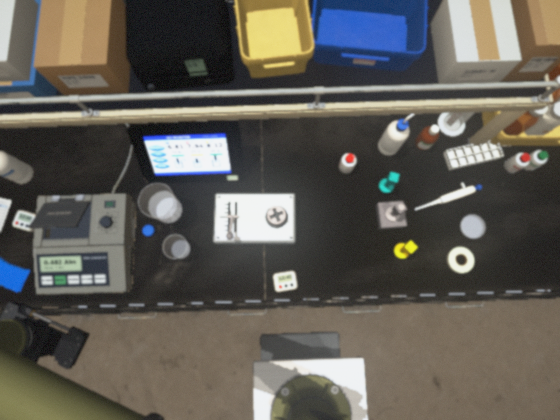

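The scene picture shows the drive unit at (260,220), lever at (240,203) and hub at (273,213). Three things could be taken for the stem:
- grey stem in its stand: (375,265), top (395,212)
- turquoise: (395,258), top (388,182)
- yellow: (349,295), top (404,250)

I choose the grey one in the square stand, and check it in a close crop.

```bash
python3 - <<'E'
from h import *
p,d,W=load('top');q,e,V=load('scene')
def c(p,x0,y0,w,h,W_,H_): return cv2.resize(p[y0:y0+h,x0:x0+w],(W_,H_),interpolation=cv2.INTER_CUBIC)
a=np.hstack([c(p,205,185,100,75,400,300),c(p,360,165,100,75,400,300)])
b=np.hstack([c(q,205,180,106,80,400,300),c(q,335,215,80,60,400,300)])
cv2.imwrite('pics/c1.png',np.vstack([a,b])[...,::-1])
def show(n,W,x0,y0,x1,y1,lo,hi):
    S=W[y0:y1,x0:x1].reshape(-1,3);S=S[(S[:,2]>lo)&(S[:,2]<hi)]
    print(n,len(S),S.mean(0).round(4),S.min(0).round(3),S.max(0).round(3))
    return S
for nm,A,bx in(('top',W,(205,185,305,250)),('scene',V,(210,180,310,255))):
    S=show(nm+' boxtop',A,*bx,.055,.064)
    r=cv2.minAreaRect(S[:,:2].astype(np.float32)*1000);print(r)
    show(nm+' hubtop',A,*bx,.088,.1)
    show(nm+' lev',A,*bx,.1,.17)
for nm,A,bx in(('top',W,(375,195,415,230)),('scene',V,(355,240,395,305))):
    S=show(nm+' stand',A,*bx,.031,.037)
    print(cv2.minAreaRect(S[:,:2].astype(np.float32)*1000))
    S=show(nm+' grip',A,*bx,.124,.14)
    print(cv2.minAreaRect(S[:,:2].astype(np.float32)*1000))
    S=show(nm+' side',A,*bx,.09,.122)
# top-view key pixels
for u,v in[(276,217),(228,209),(229,236),(347,162),(284,281),(176,247),(388,182),(404,250)]:print(u,v,W[v,u].round(3))
E
```

```text
top boxtop 2995 [0.5597 0.1428 0.06  ] [0.484 0.022 0.055] [0.639 0.262 0.064]
((561.4454345703125, 141.32778930664062), (237.61570739746094, 148.19981384277344), 88.00513458251953)
top hubtop 204 [0.5563 0.0877 0.0942] [0.518 0.052 0.088] [0.585 0.212 0.099]
top lev 57 [0.5018 0.2084 0.1135] [0.491 0.199 0.1  ] [0.521 0.219 0.123]
scene boxtop 1575 [0.5648 0.1407 0.0585] [0.483 0.019 0.055] [0.758 0.39  0.064]
((626.005126953125, 199.96234130859375), (372.270263671875, 265.9687805175781), 86.55451965332031)
scene hubtop 168 [0.5701 0.0985 0.0919] [0.495 0.045 0.088] [0.758 0.209 0.1  ]
scene lev 48 [0.4995 0.2021 0.1093] [0.491 0.194 0.101] [0.514 0.22  0.119]
top stand 338 [ 0.5574 -0.2624  0.0341] [ 0.522 -0.309  0.031] [ 0.601 -0.229  0.037]
((561.4133911132812, -268.95916748046875), (76.2576675415039, 77.64142608642578), 2.723921537399292)
top grip 86 [ 0.5607 -0.2679  0.1293] [ 0.545 -0.285  0.124] [ 0.577 -0.252  0.137]
((560.9857788085938, -268.384765625), (25.954225540161133, 27.080440521240234), 25.72376823425293)
top side 39 [ 0.5551 -0.2595  0.1051] [ 0.544 -0.282  0.091] [ 0.567 -0.252  0.121]
scene stand 416 [ 0.572  -0.2747  0.0335] [ 0.52  -0.314  0.031] [ 0.737 -0.139  0.037]
((630.2597045898438, -240.4068603515625), (255.4102020263672, 90.06089782714844), 31.899253845214844)
scene grip 73 [ 0.5582 -0.2766  0.1273] [ 0.545 -0.29   0.124] [ 0.575 -0.261  0.133]
((559.3045654296875, -274.7704162597656), (27.077226638793945, 24.989866256713867), 22.520401000976562)
scene side 234 [ 0.5713 -0.2773  0.105 ] [ 0.449 -0.311  0.09 ] [ 0.647 -0.251  0.122]
276 217 [0.554 0.078 0.083]
228 209 [0.586 0.219 0.068]
229 236 [0.498 0.209 0.121]
347 162 [ 0.718 -0.14   0.07 ]
284 281 [0.374 0.062 0.022]
176 247 [0.488 0.387 0.003]
388 182 [ 0.642 -0.248  0.104]
404 250 [ 0.445 -0.277  0.098]
```

View pics/c1.png

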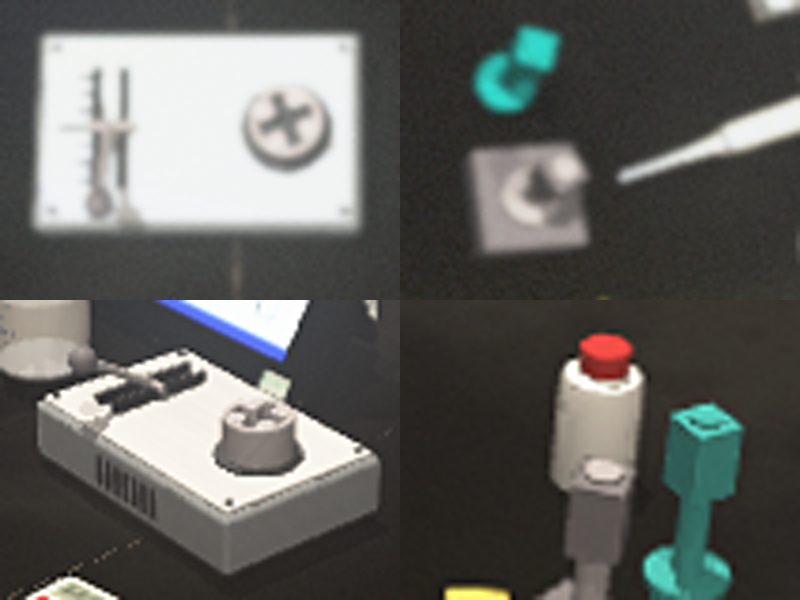

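The crop confirms the grey square grip in its square stand (top 397,210), with grip turn about 24°. The lever knob is at top (229,236), leaning towards the robot by about 1 rad. The hub cross is at (276,217).

```bash
cat >> h.py <<'E'
def rel(pos,yaw,base=None):
    """moves numbers from current measured tool pose to TCP pos (m), yaw deg (tool down)"""
    o=env.get_obs() if base is None else base
    R=Ro.from_euler('xyz',o['tool_rot'],degrees=True)
    t=R.inv().apply(np.array(pos)-o['tool_pos'])/.04
    T=R.inv()*Ro.from_euler('xyz',[180,0,yaw],degrees=True)
    return t.round(3),round(T.as_rotvec(degrees=True)[2]/10,3)
E
python3 - <<'E'
from h import *
p,d,W=load('top')
S=W[185:250,255:305].reshape(-1,3)
c=np.array([.5591,.0763])
r=S[:,:2]-c;rr=np.hypot(*r.T)
rim=S[(S[:,2]>.090)&(S[:,2]<.098)];print('rim',cv2.minEnclosingCircle(rim[:,:2].astype(np.float32)*1000),rim.mean(0))
for lo,hi in((.07,.088),(.076,.089)):
  m=(rr<21)&(rr>.007)&(rr<.019)&(S[:,2]<hi)&(S[:,2]>lo)
  z=np.exp(4j*np.arctan2(r[m,1],r[m,0]))
  print(m.sum(),np.angle(z.mean(),deg=True)/4,abs(z.mean()))
K=W[185:250,205:250].reshape(-1,3);K=K[K[:,2]>.112];print('knob',K.mean(0),K.max(0),len(K))
M=W[120:180,130:240].reshape(-1,3);M=M[M[:,2]>.08];print('monitor min',np.nanmin(M,0),M[np.nanargmin(M[:,0])])
print(rel([.4995,.2085,.16],178),env.get_obs()['qpos'])
E
```

```text
rim ((558.7214965820312, 77.09283447265625), 26.719070434570312) [0.55849818 0.07669307 0.094342  ]
51 22.26676899841554 0.43983853694872177
52 22.419722003314124 0.4126845442043415
knob [0.50068632 0.20863284 0.11695804] [0.5099776  0.2187613  0.12280567] 37
monitor min [0.72667324 0.17219792 0.08000025] [0.72667324 0.36894103 0.0801293 ]
(array([-9.297, -6.404,  1.551]), np.float64(-2.194)) [-65.25267697  18.43588049  -4.01524928  83.16748956   1.29504607
  78.54267675  -3.26051971]
```

{"op": "drive_tool", "data": {"moves": [-1.5, -1, 0.3, -0.5, 60, -3, -2, 0.6, -1, 60, -4.5, -3, 0.8, -1.5, 60, -6, -4, 1, -2, 60, -7.5, -5, 1.2, -2.2, 60], "squeeze": 15}}

```text
time_s: 0.72
tool_pos: [0.4301, 0.3307, 0.1798]
tool_rot: [-180.0, -0.0, 178.2]
force: [1.9, 1.3, -0.8]
grip_width: 0.0603
grasp_force: 0.0
```

```bash
python3 -c "
from h import *
print(rel([.5015,.2085,.16],178),rel([.5015,.2085,.092],178))"
```

```text
(array([-1.881, -2.995,  0.495]), np.float64(0.016)) (array([-1.881, -2.995,  2.195]), np.float64(0.016))
```

{"op": "drive_tool", "data": {"moves": [-1, -1.5, 0.3, 0, 60, -1.9, -3, 0.5, 0, 60, -1.9, -3, 0.5, 0, 60, -1.9, -3, 0.5, 0, 60]}}

```text
time_s: 1.23
tool_pos: [0.5016, 0.209, 0.1599]
tool_rot: [-180.0, -0.0, 177.9]
force: [0.2, 0.6, 0.1]
grip_width: 0.0603
grasp_force: 0.0
```

```bash
python3 - <<'E'
from h import *
p,d=grab('scene');b,_=grab('top')
crop(p,190,130,330,235,5,'k1.png')
print(rel([.5015,.2085,.092],178),env.get_obs()['tool_pos'])
E
```

```text
(array([-0.03 , -0.095,  1.707]), np.float64(0.02)) [0.50046033 0.21226715 0.16026785]
```

View pics/k1.png

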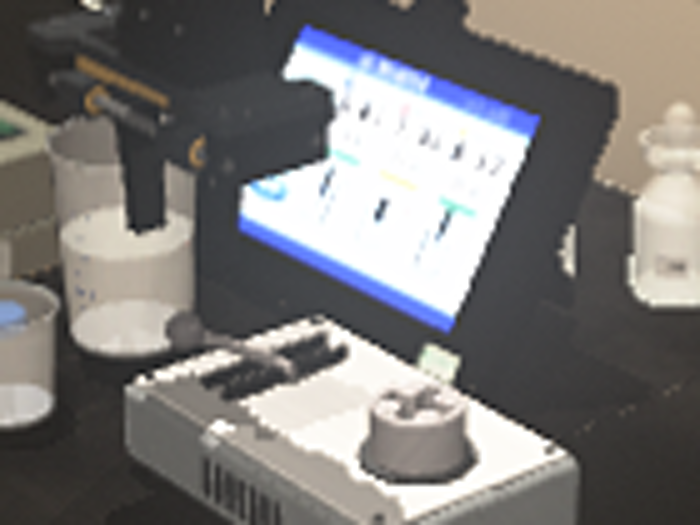

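The picture shows the open fingers straddling the space above the lever knob (185,328 in the crop) with clear room on both sides. Next I go down and pinch.

{"op": "drive_tool", "data": {"moves": [0, 0, 0.9, 0, 60, 0, 0, 1.7, 0, 60, 0, 0, 1.7, 0, 10, 0, 0, 1.7, 0, 10, 0, 0, 1.7, 0, 10]}}

```text
time_s: 1.95
tool_pos: [0.5023, 0.2113, 0.0941]
tool_rot: [179.9, 0.1, 178.1]
force: [-0.5, 0.5, -0.1]
grip_width: 0.0377
grasp_force: 0.0
```

```bash
python3 -c "
from h import *
o=env.get_obs();print(o['grip_width'],o['grasp_force'],o['tool_pos'],o['force'])
# arc targets, pinched grasp point ~ knob centre
b=o;th=np.deg2rad(55)
for t in np.deg2rad([45,34,22,11,0]):
  dx=.075*(np.sin(th)-np.sin(t));dz=.075*(np.cos(t)-np.cos(th));print(round(-dx/.04,2),round(-dz/.04,2))"
```

```text
0.037716697740129486 0.0 [0.5023092  0.21130996 0.09405894] [-0.53900966  0.51336113 -0.12123448]
-0.21 -0.25
-0.49 -0.48
-0.83 -0.66
-1.18 -0.77
-1.54 -0.8
```

Fingers are still closing.

{"op": "drive_tool", "data": {"moves": [0, 0, 0, 0, 10, 0, 0, 0, 0, 10, 0, 0, 0, 0, 10]}}

```text
time_s: 2.33
tool_pos: [0.5017, 0.2102, 0.0928]
tool_rot: [180.0, 0.0, 178.1]
force: [-0.4, -0.1, 2.0]
grip_width: 0.0209
grasp_force: 15.0
```

{"op": "drive_tool", "data": {"moves": [-0.21, 0, -0.25, 0, 10, -0.49, 0, -0.48, 0, 10, -0.83, 0, -0.66, 0, 10, -1.18, 0, -0.77, 0, 10, -1.54, 0, -0.8, 0, 10]}}

```text
time_s: 2.95
tool_pos: [0.5643, 0.2079, 0.1268]
tool_rot: [180.0, 0.1, 178.1]
force: [-3.2, -1.8, 7.0]
grip_width: 0.0205
grasp_force: 15.0
```

{"op": "drive_tool", "data": {"moves": [0, 0, 0, 0, 10, 0, 0, 0, 0, 10, 0, 0, 0, 0, 10]}}

```text
time_s: 3.32
tool_pos: [0.5659, 0.2079, 0.1268]
tool_rot: [179.9, 0.3, 178.0]
force: [0.6, -1.5, 6.4]
grip_width: 0.0211
grasp_force: 15.0
```

```bash
python3 - <<'E'
from h import *
p,d=grab('scene');q,e=grab('top')
a=cv2.resize(p[130:235,190:330],(700,525),interpolation=cv2.INTER_CUBIC)
cv2.imwrite('pics/k2.png',a[...,::-1])
o=env.get_obs();print(o['tool_pos'],o['force'])
E
```

```text
[0.56581268 0.2078956  0.12684199] [ 0.44854947 -0.49408003  4.73575954]
```

View pics/k2.png

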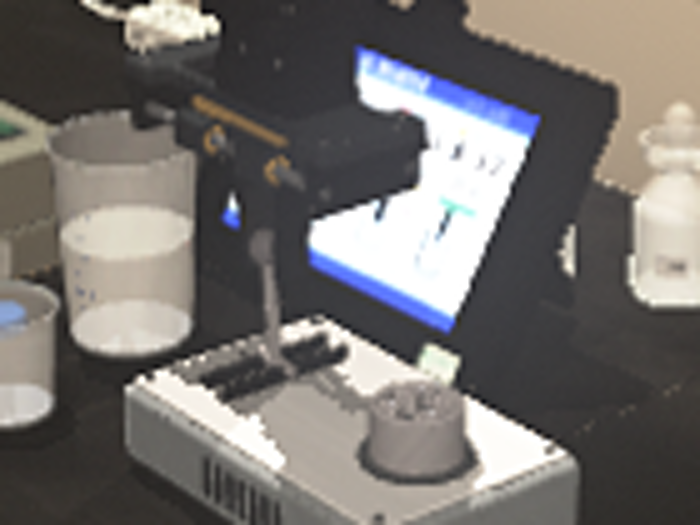

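The lever is near upright, with the knob at (262,245) in the crop, still pinched. I compare that with the projected upright position.

```bash
cat >> h.py <<'E'
def proj(n,P):
    m=env.camera_model(n)
    return cv2.projectPoints(np.array(P,float).reshape(-1,1,3),np.array(m['rvec'],float),np.array(m['tvec'],float),np.array(m['K'],float),np.array([m['k1'],0,0,0],float))[0].reshape(-1,2)
E
python3 - <<'E'
from h import *
H=np.array([.5637,.2063,.068]);a=np.deg2rad(-2)
for t in(-.15,-.1,-.05,0,.05,.1,.15):
    k=H+.075*np.array([-np.sin(t)*np.cos(a),-np.sin(t)*np.sin(a),np.cos(t)])
    print(t,((proj('scene',[k])[0]+.5-[190,130])*5).round(0))
print('hinge',((proj('scene',[H])[0]+.5-[190,130])*5))
p,d,V=load('scene')
for u,v in[(262,245),(264,270),(267,295),(270,320),(273,340)]:
    print(V[130+v//5,190+u//5].round(4))
E
```

```text
-0.15 [284. 237.]
-0.1 [279. 238.]
-0.05 [274. 239.]
0 [269. 241.]
0.05 [263. 243.]
0.1 [258. 245.]
0.15 [253. 247.]
hinge [271.12151623 357.76112056]
[0.5566 0.2029 0.1421]
[0.7008 0.3874 0.0184]
[0.5581 0.2013 0.1106]
[0.559  0.1983 0.0954]
[0.5604 0.2005 0.0812]
```

```bash
python3 - <<'E'
from h import *
m=env.camera_model('scene');R=cv2.Rodrigues(np.array(m['rvec'],float))[0];C=-R.T@np.array(m['tvec']).ravel()
acc=[]
for i in range(4):
    p,d=env.read_camera('scene');acc.append(world('scene',d))
V=np.nanmean(acc,0)
S=V[170:205,232:255].reshape(-1,3)
S=S[(S[:,0]>.53)&(S[:,0]<.6)&(S[:,1]>.19)&(S[:,1]<.222)]
for lo,hi in((.131,.153),(.12,.13),(.11,.12),(.10,.11),(.09,.10),(.08,.09)):
    k=S[(S[:,2]>lo)&(S[:,2]<hi)];print(lo,len(k),np.median(k,0).round(4))
k=np.median(S[(S[:,2]>.131)],0);u=C-k;u/=np.linalg.norm(u);print('dir',u,'centre~',k-u*.008)
# box edges in scene view, above front edge: box top points per y strip
B=V[180:260,210:310].reshape(-1,3);B=B[(abs(B[:,2]-.06)<.004)&(B[:,0]<.66)&(B[:,1]<.28)]
r=cv2.minAreaRect(B[:,:2].astype(np.float32)*1000);print(r)
E
```

```text
0.131 55 [0.5567 0.2046 0.1452]
0.12 14 [0.5583 0.2048 0.1268]
0.11 8 [0.5616 0.2021 0.1143]
0.1 9 [0.5626 0.2025 0.1053]
0.09 10 [0.5612 0.2009 0.0948]
0.08 6 [0.5612 0.2007 0.0856]
dir [-0.56103105 -0.72289562  0.40331884] centre~ [0.56175861 0.22079162 0.14614408]
((563.327880859375, 137.53196716308594), (230.12347412109375, 140.06671142578125), 88.3556900024414)
```

Evidence says +0.04 to +0.1 rad from the image and about 0 from the arm, so I nudge 3 mm forward, then release and check the view from above.

{"op": "drive_tool", "data": {"moves": [-0.08, 0, 0, 0, 10, -0.08, 0, 0, 0, 10, -0.08, 0, 0, 0, 45, -0.08, 0, 0, 0, 45, -0.08, 0, 0, 0, 45]}}

```text
time_s: 4.25
tool_pos: [0.5662, 0.2079, 0.1241]
tool_rot: [-180.0, -0.0, 178.1]
force: [-0.2, 0.4, 1.0]
grip_width: 0.0411
grasp_force: 0.0
```

{"op": "drive_tool", "data": {"moves": [0, 0, 0, 0, 45, 0, 0, -1, 0, 45, 0, 0, -2, 0, 45, 0, 1, -2.5, 0, 45, 0, 2, -2.5, 0, 45]}}

```text
time_s: 4.88
tool_pos: [0.5703, 0.289, 0.2272]
tool_rot: [179.8, 0.2, 178.0]
force: [0.4, 1.7, -0.5]
grip_width: 0.045
grasp_force: 0.0
```

{"op": "drive_tool", "data": {"moves": [0, -1.5, 0, 0, 60, 0, -3, 0, 0, 60, 0, -4.5, 0, 0, 60, 0, -6, 0, 0, 60, 0, -7.5, 0, 0, 60]}}

```text
time_s: 5.5
tool_pos: [0.5584, -0.0138, 0.2244]
tool_rot: [180.0, 0.0, 178.1]
force: [0.5, -0.3, -0.1]
grip_width: 0.0598
grasp_force: 0.0
```

{"op": "drive_tool", "data": {"moves": [0, -1.5, 0, 1, 60, 0, -3, 0.4, 2, 60, 0, -4.5, 0.7, 3, 60, 0, -6, 1, 4, 60, 0, -6.4, 1.3, 5, 60]}}

```text
time_s: 6.12
tool_pos: [0.5481, -0.2735, 0.1722]
tool_rot: [-179.9, 0.1, 127.3]
force: [0.2, 1.1, -0.3]
grip_width: 0.0598
grasp_force: 0.0
```

```bash
python3 - <<'E'
from h import *
p,d=grab('scene');q,e=grab('top')
a=cv2.resize(q[185:250,205:305],(400,260),interpolation=cv2.INTER_CUBIC)
b=cv2.resize(p[165:235,210:310],(400,280),interpolation=cv2.INTER_CUBIC)
c=cv2.resize(p[200:320,320:420],(400,480),interpolation=cv2.INTER_CUBIC)
x=np.zeros((540,800,3),np.uint8);x[:260,:400]=a;x[260:,:400]=b;x[:480,400:]=c
cv2.imwrite('pics/l1.png',x[...,::-1])
o=env.get_obs();print(rel([.5612,-.2688,.17],114),o['qpos'],o['tool_pos'])
W=world('top',e)[185:250,205:250].reshape(-1,3);K=W[W[:,2]>.14];print('knob',K.mean(0),len(K),W[W[:,2]>.1].mean(0))
E
```

```text
(array([-0.168,  0.284,  0.018]), np.float64(1.376)) [ -4.78132559  17.23899495  34.56023051  93.94149915 -10.04240929
  72.12311017  69.45673113] [ 0.54810355 -0.27043187  0.17076606]
knob [0.56056637 0.2064346  0.15017209] 52 [0.56054433 0.20640654 0.14938613]
```

View pics/l1.png

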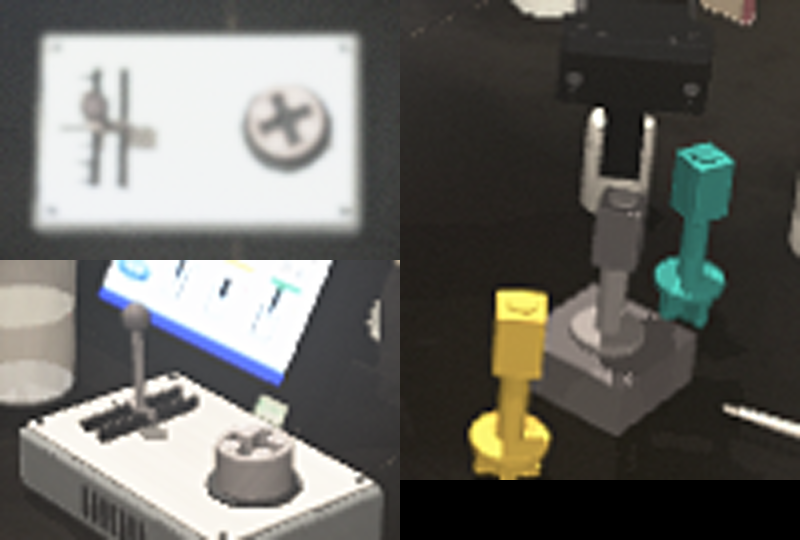

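The lever now looks about upright: knob at (93,105) and long tick at about (65,127) in the top-left crop. The gripper is over the grey stem at (620,205). I check the lever numerically.

```bash
python3 - <<'E'
from h import *
H=np.array([.5637,.2063,.068])
a=np.deg2rad(-2)
for n in('top','scene'):
    m=env.camera_model(n);R=cv2.Rodrigues(np.array(m['rvec'],float))[0];C=-R.T@np.array(m['tvec']).ravel();print(n,C)
    acc=[env.read_camera(n) for _ in range(5)]
    V=np.mean([world(n,x[1]) for x in acc],0).reshape(-1,3)
    I=np.mean([x[0] for x in acc],0);cv2.imwrite(f'/tmp/{n}.png',I[...,::-1])
    S=V[(abs(V[:,0]-.5637)<.04)&(abs(V[:,1]-.207)<.03)&(V[:,2]>.075)&(V[:,2]<.165)]
    K=S[S[:,2]>.134]
    f=lambda c:np.linalg.norm(K-c,axis=1)-.011
    from scipy.optimize import least_squares as LS
    r=LS(f,K.mean(0)-.006*(C-K.mean(0))/np.linalg.norm(C-K.mean(0)),loss='soft_l1',f_scale=.001);print(' knob centre',r.x.round(4),len(K))
    B=S[(S[:,2]>.082)&(S[:,2]<.128)]
    if len(B)>8:
        pf=np.polyfit(B[:,2],B[:,0],1);print(' bar lean',-pf[0],len(B))
    for t in(-.1,0,.1):
        k=H+.075*np.array([-np.sin(t)*np.cos(a),-np.sin(t)*np.sin(a),np.cos(t)]);print(t,proj(n,[k])[0].round(1),end=' ')
    print('hinge',proj(n,[H])[0].round(1),'boxcorners',proj(n,[[.5614+x*np.cos(a)-y*np.sin(a),.1413+x*np.sin(a)+y*np.cos(a),.06] for x,y in((.075,.12),(.075,-.12),(-.075,-.12),(-.075,.12))]).round(1).tolist())
E
```

```text
top [0.32194023 0.06326636 1.22964186]
 knob centre [0.5618 0.2068 0.1436] 50
-0.1 [229.  208.3] 0 [228.9 210.9] 0.1 [228.8 213.6] hinge [232.3 216.4] boxcorners [[214.9, 192.3], [295.3, 192.3], [295.6, 242.3], [213.1, 242.2]]
scene [-0.27215701 -0.85371924  0.74563653]
 knob centre [0.5636 0.2044 0.1409] 45
 bar lean -0.000442112437171331 39
-0.1 [245.3 177.1] 0 [243.2 177.7] 0.1 [241.1 178.5] hinge [243.7 201.1] boxcorners [[252.5, 190.3], [305.4, 219.2], [263.3, 236.6], [212.0, 204.2]][ WARN:0@4.508] global loadsave.cpp:1063 imwrite_ Unsupported depth image for selected encoder is fallbacked to CV_8U.
```

Lever is upright within about 0.03 rad by both cameras. Now the stem.

{"op": "drive_tool", "data": {"moves": [-0.17, 0.28, 0, 1, 60, -0.17, 0.28, 0, 1.4, 60, -0.17, 0.28, 0, 1.4, 60]}}

```text
time_s: 7.1
tool_pos: [0.5632, -0.266, 0.1723]
tool_rot: [-180.0, 0.0, 114.1]
force: [0.1, -0.6, 0.3]
grip_width: 0.0604
grasp_force: 0.0
```

```bash
python3 - <<'E'
from h import *
print(rel([.5610,-.270,.089],114))
m=env.camera_model('scene');C0=None
acc=[env.read_camera('scene')[1] for _ in range(4)]
V=np.mean([world('scene',x) for x in acc],0).reshape(-1,3)
S=V[(abs(V[:,0]-.56)<.03)&(abs(V[:,1]+.27)<.03)]
T=S[(S[:,2]>.126)&(S[:,2]<.136)];print('top',len(T),T.mean(0),cv2.minAreaRect(T[:,:2].astype(np.float32)*1000))
F=S[(S[:,2]>.092)&(S[:,2]<.122)]
for lo,hi in((.05,.082),(.092,.122)):
  F=S[(S[:,2]>lo)&(S[:,2]<hi)];print(len(F),F.mean(0))
# visible vertical faces: histogram of line directions
c=F[:,:2];
from scipy.optimize import minimize
best=[]
for ang in range(0,90,2):
    t=np.deg2rad(ang);u=np.array([np.cos(t),np.sin(t)]);v=np.array([-u[1],u[0]])
    def cost(o):
        q=c-o[:2];a=abs(abs(q@u)-.013);b=abs(abs(q@v)-.013);return np.minimum(np.minimum(a,b),.004).sum()
    r=minimize(cost,[.561,-.270],method='Nelder-Mead');best.append((r.fun,ang,r.x.round(4)))
print(sorted(best,key=lambda z:z[0])[:4])
E
```

```text
(array([-0.069, -0.09 ,  2.082]), np.float64(0.015))
top 51 [ 0.55984946 -0.27515094  0.12775251] ((559.1392822265625, -274.231201171875), (23.38932991027832, 24.919055938720703), 37.740623474121094)
81 [ 0.55662734 -0.27760227  0.06576337]
139 [ 0.5520265  -0.28049     0.10748702]
[(np.float64(0.09160525425228452), 26, array([ 0.5618, -0.2739])), (np.float64(0.09234951239750537), 28, array([ 0.5619, -0.2739])), (np.float64(0.09727073956534982), 24, array([ 0.5618, -0.2738])), (np.float64(0.09974818542415076), 30, array([ 0.5619, -0.2738]))]
```

{"op": "drive_tool", "data": {"moves": [-0.07, -0.08, 0.7, -0.1, 60, -0.07, -0.08, 1.4, -0.1, 60, -0.07, -0.08, 2.05, -0.1, 60, -0.07, -0.08, 2.05, -0.1, 20, -0.07, -0.08, 2.05, -0.1, 20], "squeeze": 40}}

```text
time_s: 7.92
tool_pos: [0.5619, -0.2705, 0.0914]
tool_rot: [179.9, 0.1, 115.1]
force: [0.1, 0.7, -0.3]
grip_width: 0.0472
grasp_force: 0.0
```

{"op": "drive_tool", "data": {"moves": [0, 0, 0, 0, 20, 0, 0, 0, 0, 20, 0, 0, 0, 0, 20, 0, 0, 0, 0, 20]}}

```text
time_s: 8.43
tool_pos: [0.5619, -0.2703, 0.0912]
tool_rot: [179.9, 0.1, 115.1]
force: [-0.7, 1.3, 5.4]
grip_width: 0.0256
grasp_force: 39.6
```

{"op": "drive_tool", "data": {"moves": [0, 0, -0.3, 0, 20, 0, 0, -0.9, 0, 20, 0, 0, -1.8, 0, 20, 0, 0, -2.6, 0, 20, 0, 0, -3, 0, 20]}}

```text
time_s: 9.05
tool_pos: [0.5616, -0.2704, 0.2121]
tool_rot: [179.9, 0.1, 115.1]
force: [0.3, -0.9, -2.9]
grip_width: 0.0258
grasp_force: 39.6
```

{"op": "drive_tool", "data": {"moves": [0, 0, 0, 0, 20, 0, 0, 0, 0, 20]}}

```text
time_s: 9.3
tool_pos: [0.5605, -0.2695, 0.2086]
tool_rot: [-179.9, -0.1, 115.1]
force: [-0.1, 0.6, -1.6]
grip_width: 0.026
grasp_force: 39.6
```

```bash
python3 - <<'E'
from h import *
p,d=grab('scene','g1.png');V=world('scene',d)
crop(p,330,170,420,290,5,'g1.png')
print(rel([.5588,.0768,.21],112.5),env.get_obs()['tool_pos'])
E
```

```text
(array([ 7.859,  3.63 , -0.028]), np.float64(0.257)) [ 0.5604779  -0.26948161  0.20851813]
```

View pics/g1.png

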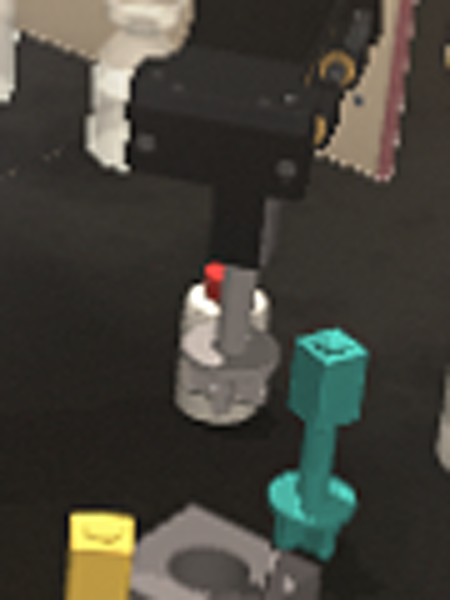

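The grey stem hangs upright in the fingers (collar at 230,345), clear of the turquoise one and of the bottle behind. Carry to above the hub.

{"op": "drive_tool", "data": {"moves": [1, 0.46, 0, 0, 20, 2.2, 1.02, 0, 0, 20, 3.5, 1.62, 0, 0.26, 20, 4.8, 2.22, 0, 0.26, 20, 6, 2.78, 0, 0.26, 20]}}

```text
time_s: 9.98
tool_pos: [0.5594, -0.0033, 0.2091]
tool_rot: [-179.9, -0.0, 112.5]
force: [1.0, 0.7, -2.0]
grip_width: 0.0255
grasp_force: 39.6
```

{"op": "drive_tool", "data": {"moves": [0.9, 0.37, 0, 0, 20, 1.5, 0.65, 0, 0, 20, 1.8, 0.8, 0, 0, 20, 1.8, 0.8, 0, 0, 20, 1.8, 0.8, 0, 0, 20]}}

```text
time_s: 10.6
tool_pos: [0.5624, 0.0712, 0.21]
tool_rot: [-180.0, 0.0, 112.3]
force: [0.1, 0.4, -0.8]
grip_width: 0.0259
grasp_force: 39.6
```

```bash
cat > look.py <<'E'
from h import *
from scipy.optimize import least_squares as LS
print(rel([.559,.0762,.21],112.5),[env.get_obs()['tool_pos'].round(4) for _ in range(1)],env.get_obs()['tool_rot'])
I={}
for n in('scene','top'):
    acc=[env.read_camera(n) for _ in range(5)]
    I[n]=np.mean([x[0] for x in acc],0).astype(np.uint8)
    V=np.mean([world(n,x[1]) for x in acc],0).reshape(-1,3)
    S=V[np.hypot(V[:,0]-.559,V[:,1]-.0768)<.04]
    zt=env.get_obs()['tool_pos'][2]-.0812+.030  # collar top height
    def circ(P,r,name):
        if len(P)<8: print(n,name,len(P));return
        f=lambda c:np.hypot(P[:,0]-c[0],P[:,1]-c[1])-r
        q=LS(f,P[:,:2].mean(0)+.01,loss='soft_l1',f_scale=.001)
        print(n,name,len(P),q.x.round(4))
    # outer walls seen from the side: hub wall r27, shaft r8
    h=S[(S[:,2]>.066)&(S[:,2]<.09)];h=h[np.hypot(h[:,0]-.559,h[:,1]-.0768)>.022];circ(h,.027,'hub wall')
    sh=S[(S[:,2]>zt+.008)&(S[:,2]<zt+.04)];sh=sh[np.hypot(sh[:,0]-.559,sh[:,1]-.0768)<.014];circ(sh,.008,'shaft')
    co=S[(abs(S[:,2]-zt+.003)<.008)];print(n,'collar mean',co.mean(0) if len(co) else None,len(co))
    if len(co)>8: print(cv2.minEnclosingCircle(co[:,:2].astype(np.float32)*1000))
p=I['scene'];crop(p,235,130,315,240,5,'hub.png')
E
python3 look.py
```

```text
(array([ 0.148, -0.032,  0.001]), np.float64(-0.017)) [array([0.5624, 0.0712, 0.21  ])] [-1.79956003e+02  4.98472281e-02  1.12327769e+02]
scene hub wall 152 [0.5616 0.0743]
scene shaft 29 [0.5641 0.0675]
scene collar mean [0.55843607 0.06138158 0.15659036] 108
((563.43603515625, 66.00917053222656), 22.156490325927734)
top hub wall 0
top shaft 0
top collar mean None 0
```

View pics/hub.png

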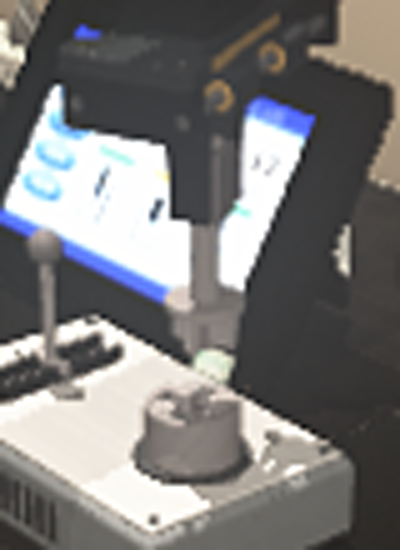

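The stem is over the hub, about 7 mm off along tool x; its collar is at (205,305) and the hub at (195,410) in the crop. Correct, lower to just above the mouth, and look again.

{"op": "drive_tool", "data": {"moves": [0.17, 0, 0, 0, 20, 0.17, 0, 0.3, 0, 20, 0.17, 0, 0.6, 0, 20, 0.17, 0, 0.6, 0, 20, 0.17, 0, 0.6, 0, 20]}}

```text
time_s: 11.72
tool_pos: [0.5599, 0.0793, 0.1862]
tool_rot: [-180.0, 0.0, 112.5]
force: [-0.3, 0.8, -1.9]
grip_width: 0.026
grasp_force: 39.6
```

```bash
sed -i 's/hub.png/hub2.png/' look.py; python3 look.py; python3 - <<'E'
from h import *
for i in range(3):print(env.get_obs()['tool_pos'].round(4));env.read_camera('top')
E
```

```text
(array([-0.064, -0.05 , -0.595]), np.float64(-0.005)) [array([0.5599, 0.0793, 0.1862])] [-1.79992865e+02  6.92599291e-03  1.12450914e+02]
scene hub wall 149 [0.5616 0.0744]
scene shaft 54 [0.5522 0.0647]
scene collar mean [0.55603501 0.0698151  0.13298099] 106
((559.6968994140625, 73.87382507324219), 22.080930709838867)
top hub wall 0
top shaft 0
top collar mean None 0
[0.5599 0.0795 0.1864]
[0.5599 0.0795 0.1864]
[0.5598 0.0795 0.1863]
```

View pics/hub2.png

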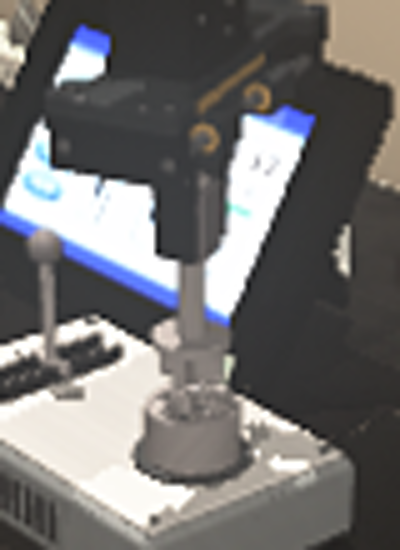

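The keys hang 1 cm above the mouth; collar centre at (189,335), hub mouth at (194,408). I shift about 1.5 mm to the right and feel downward.

{"op": "drive_tool", "data": {"moves": [-0.03, 0.035, 0, 0, 20, -0.03, 0.035, 0.1, 0, 20, -0.03, 0.035, 0.2, 0, 20, -0.03, 0.035, 0.3, 0, 20, -0.03, 0.035, 0.35, 0, 20]}}

```text
time_s: 13.0
tool_pos: [0.5614, 0.0789, 0.1718]
tool_rot: [-180.0, -0.0, 112.5]
force: [0.4, -0.5, -2.1]
grip_width: 0.0257
grasp_force: 39.6
```

{"op": "drive_tool", "data": {"moves": [0, 0, 0.04, 0, 20, 0, 0, 0.08, 0, 20, 0, 0, 0.08, 0, 20]}}

```text
time_s: 13.38
tool_pos: [0.5617, 0.079, 0.1704]
tool_rot: [180.0, -0.0, 112.5]
force: [-2.7, 0.1, 4.9]
grip_width: 0.0257
grasp_force: 39.6
```

Contact, with a side force towards -x; yield that way and press a little.

{"op": "drive_tool", "data": {"moves": [0.01, -0.025, 0, 0, 20, 0.01, -0.025, 0.06, 0, 20, 0.01, -0.025, 0.12, 0, 20, 0.01, -0.025, 0.12, 0, 20]}}

```text
time_s: 13.88
tool_pos: [0.5602, 0.0787, 0.1634]
tool_rot: [-180.0, 0.0, 112.5]
force: [0.5, -0.3, -1.8]
grip_width: 0.0258
grasp_force: 39.6
```

Meshed with no side force. Press home against the spring.

{"op": "drive_tool", "data": {"moves": [0, 0, 0.1, 0, 20, 0, 0, 0.2, 0, 20, 0, 0, 0.28, 0, 20, 0, 0, 0.28, 0, 20], "squeeze": 55}}

```text
time_s: 14.38
tool_pos: [0.5605, 0.0787, 0.1544]
tool_rot: [180.0, -0.0, 112.4]
force: [-2.5, -1.1, 7.7]
grip_width: 0.0259
grasp_force: 54.5
```

{"op": "drive_tool", "data": {"moves": [0.005, -0.015, 0.05, 0, 20, 0.005, -0.015, 0.1, 0, 20, 0.005, -0.015, 0.15, 0, 20, 0.005, -0.015, 0.15, 0, 20]}}

```text
time_s: 14.88
tool_pos: [0.5605, 0.0788, 0.1511]
tool_rot: [179.9, -0.0, 112.4]
force: [-8.2, -1.6, 20.7]
grip_width: 0.0257
grasp_force: 54.6
```

{"op": "drive_tool", "data": {"moves": [0.015, -0.03, 0, 0, 20, 0.015, -0.03, 0.05, 0, 20, 0.015, -0.03, 0.05, 0, 20, 0.015, -0.03, 0.05, 0, 20]}}

```text
time_s: 15.38
tool_pos: [0.5604, 0.0788, 0.151]
tool_rot: [179.7, -0.0, 112.4]
force: [-7.9, -1.8, 27.8]
grip_width: 0.0259
grasp_force: 54.6
```

```bash
sed -i 's/hub2.png/hub3.png/' look.py; python3 look.py; python3 -c "
from h import *
o=env.get_obs();print(o['force'],o['wrist_torque'],o['tool_pos'],o['grasp_force'],o['time_s'])"
```

```text
(array([-0.046, -0.05 , -1.475]), np.float64(-0.007)) [array([0.5604, 0.0788, 0.151 ])] [ 1.79707087e+02 -1.40760668e-02  1.12432266e+02]
scene hub wall 148 [0.5616 0.0741]
scene shaft 59 [0.5617 0.075 ]
scene collar mean [0.55415897 0.06707946 0.09570723] 154
((558.53564453125, 72.21097564697266), 25.925989151000977)
top hub wall 0
top shaft 0
top collar mean None 0
[-7.62499618 -3.25599257 28.86783619] [-6.90243643e-01  2.46438949e+00 -1.48805901e-03] [0.56045086 0.07879661 0.15102615] 54.61269495495799 15.875
```

View pics/hub3.png

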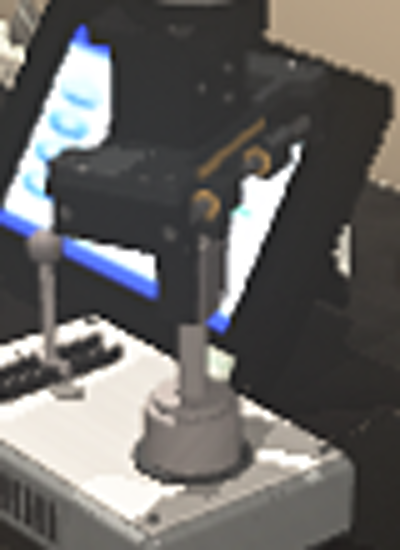

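The collar sits flush on the hub at (192,400) and the lever stands upright at (45,245). The last press raised the force to 28 N without any further travel, so the stem is home. Handing in.

```bash
python3 -c "
from cell import env
print(env.sign_off())"
```

```text
the job is handed in; nothing more can be done
None
```

The job is handed in but returned no verdict: the lever is at idle (within about 0.03 rad), and the stem is meshed and home in the hub, still gripped at 55 N and pressed at about 28 N, at 16 of the 54 s; bottle, beaker and timer were given clearance but not re-measured.

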